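Close, bolt and start the tabletop steriliser

ROBOT

A 7-joint arm with a two-finger parallel gripper is mounted at the origin on a cart in front of the work surface, level with it; the furniture and walls round the work are solid. World frame = base frame: x ahead of the robot, y to its left, z up, the work surface at z = 0. Lengths are in m, angles in rad, forces in N, time in s.
With the tool pointing down it reaches from about 0.4 to 0.85 m from the base axis. Payload 10.4 kg.
Tool frame: the origin (TCP) lies at the very end of the fingers, on their centre line; the grasp point (between the pads) lies 19 mm behind it; z points along the fingers, y is the line along which they close (so a half turn about z gives the same grasp; the last joint's range is limited). The gripper opens to 85 mm and grips with 20 to 120 N. Pads are 22 mm wide; open, the fingers measure 114 mm over their backs; the gripper's body (76 mm by 85 mm) begins 54 mm behind the grasp point. The pads swing forward as they close: fully open they stand 13 mm farther back than shut.
Start: joints at [1.211, 0.332, -0.065, 1.46, 0.022, 1.35, -0.088], TCP at [0.207, -0.59, 0.231] pointing down, gripper open.
Joint ranges: [-2.6, 2.6], [-0.5, 2.12], [-1.47, 1.34], [0.16, 2.42], [-1.27, 4.41], [0.06, 2.06], [-2.6, 2.6]. Speed limits (rad/s): [2.22, 2.22, 2.79, 2.79, 3.14, 3.14, 3.14].

INTERFACE

Orientations are given as a unit quaternion [x, y, z, w].
In Python, from workcell import manip, optics gives the robot as it stands.
- The arm moves only by the tool jog_arm, never from a script. Its arguments are lists of equal length, an entry for each row: "dr": the turn, a rotation vector about the tool's x, y, z normalised to -1 to 1, where 1 is 4 degrees, a list of three; "translation": the shift along the tool's x, y, z normalised to -1 to 1, where 1 is 0.025 m, a list of three; "jaw": the opening, from 0 (shut) to 1 (fully open). A call has 1 to 10 rows; each row shifts and turns the commanded pose from where the row before left it, along the tool's axes as they then stand; what a row does not reach is not made up. A row lasts 1/10 s, in which the tool goes at most 50 mm and 8.59 degrees, less where a joint would pass 70% of its speed; a pose out of reach is approached as far as the arm can. A call with a number of a shift or a turn outside -1 to 1 is refused whole. A call with a gripper value outside its range is refused whole. The fingers move at their own pace and stop on an object; "squeeze" is the grip in N (left out, the last holds). Time passes only in rows, so rows that do not move let the fingers close. It gives the time, the measured TCP pose, the force, the opening and the grip force at its end, in the units of the state.
- manip.get_obs(): the state, without advancing time (a new reading comes with each control period).
- optics.camera(name): name is "side" or "top" or "wrist"; returns a dict with "color" (400x640x3 uint8, red, green, blue), "mtx" (3x3 intrinsics, pixels), "k1" (the pictures are not rectified: a ray, as slopes to the right and down, at radius r is drawn at 1 + k1 r^2 times it, then the intrinsics apply), "R" (3x3) and "t" (3): a world point X has camera coordinates R X + t. Camera axes: x right, y down, z forward; pixel columns grow to the right and rows downward; lengths in m; the calibration is good to about 2 mm. A picture is of the moment at which its call begins. There is no depth.
- manip.hand_in(): hands the job in; it is judged then, once.
The state is a dict: "clock": time; "joint_pos": joint angles; "joint_velocities": joint speeds; "tau": joint torques, N m; "position": TCP position; "ee_rot": TCP orientation; "ft_force": force on the tool from outside, world axes, zero at the start; "torque": the same for the moment, N m; "grip_width": opening from 0.0 (shut) to 1.0 (fully open); "grasp_force": force on a finger pad.
Only numpy, scipy, OpenCV 4.12 (cv2) and the standard library are available. Lean on these libraries where they do the work, as an engineer would, in place of code of your own. Each camera call takes 0.05 s, during which the arm holds its last target. There are 200 camera calls.

TASK

Close the lid of the white steriliser fully. Then slide its bolt all the way across to the right into the keeper and turn the bolt's handle all the way down towards the front, into its notch; only then twist the black start knob clockwise to its stop, hold it there for about half a second and let it spring back. Leave the lid shut and bolted, and do not shift or tip the glass tumbler and the mug standing nearby.

Things in the scene. Friction and masses are not known exactly. Their poses are not given: they have to be found in the camera images.
- steriliser: Fixed white appliance, 160 (x) x 250 (y) x 85 mm high. Origin: centre of its underside; x points from its front (robot side) to its back, y to its left, z up; all offsets below are in this frame. Left: a tub under a steel lid (y -30 to 125 mm). Right: a flat deck, top at z 85, with the knob and, at x -50, y -43, a steel keeper 32 x 12 mm, 40 mm tall above the deck.
- lid (a joint): Lid angle, rad: 0 shut, grows as the front edge rises; starts ajar at 0.35 to 0.65. The hinge is stiff (0.5 N m of friction), so the lid stays where it is left; about 1.5 N down on its front edge closes it.
- lid_tab (a point): Middle of the top face of the black thumb tab, 34 mm wide, on the front edge of the lid near its left end, 169 mm from the hinge line. With the lid shut it is at x = -89, y = 95.5, z = 94 mm.
- lid_hinge (a point): Middle of the lid's hinge line, which runs along y at the back: x = 80, y = 47.5, z = 85 mm. The lid plate is 10 mm thick, its top at z = 95 mm when shut.
- bolt (a joint): Slide of the steel bolt on the lid, m: 0 drawn back (left), 0.040 fully shot (to the right, -y). Starts at 0 to 0.012; about 1 N of friction; it stays where it is left. The rod, 10 mm thick, runs along y in two saddles over the front part of the lid.
- bolt_axis (a point): Point on the rod's axis where the handle sprouts. With the lid shut it is at x = -50, z = 113 mm (18 mm above the lid's top) and y = 45 mm minus the slide.
- bolt_handle (a joint): Turn of the bolt's handle, rad: 0 square off the lid (upright when it is shut), grows as it tips to the front, 1.25 fully down. Starts at 0 to 0.25 and stays, but past about 0.7 its weight lets it fall. A guard rail (12 to 20 mm in front of the rod's axis, top 13 mm above it) stops it at about 0.45 unless the bolt is shot 35 mm or more: there it drops into a notch and holds the bolt.
- handle_grip (a point): Grip point on the handle, 40 mm from the rod's axis; the handle is a plain round steel bar, 10 mm thick, that ends 57 mm from the axis. It can be pinched across y from above and swung about the rod while pinched.
- start_knob (a joint): Turn of the spring-return start knob, rad: 0 at rest, grows clockwise seen from above, stop at 1.2. The spring asks 0.02 N m at rest and 0.11 N m at the stop and brings it back to 0 when let go.
- knob_grip (a point): On the knob's vertical axis, at the height to grip: x = 30, y = -80, z = 118 mm. The knob's grip is a black upright bar 44 mm long, 13 mm thick, from z = 101 to 127 mm; at rest it lies along y (so fingers close along x).
- tumbler: Clear glass tumbler, 81 mm wide, 92 mm high, standing right of the steriliser. Origin at the centre of its underside. Bystander.
- mug: White mug with a dark green band, 82 mm wide (112 with its handle), 94 mm high, standing in front of the steriliser's right end. Origin at the centre of its underside. Bystander.

How it is judged:
On the way, in this order (a step that is already met when the one before it is completed fails the run):
1. the lid is shut (value of joint lid below 0.04 rad), for 0.1 s.
2. the bolt is shot and its handle is down in the notch, with the lid shut (value of joint lid below 0.04 rad and value of joint bolt above 0.033 m and value of joint bolt_handle above 1.05 rad), for 0.2 s.
3. the start knob is held at its stop (value of joint start_knob above 1.1 rad), for 0.2 s.
At the end, for the whole second after the job is handed in: The lid is shut (within 0.04 rad), the bolt is shot (at least 33 of 40 mm) with its handle down in the notch (at least 1.05 of 1.25 rad), the start knob has sprung back to rest (within 0.1 rad), and the tumbler and the mug stand upright within 30 mm of where they stood (all of step 2 and value of joint start_knob below 0.1 rad and distance of each of tumbler, mug from where it was at the start of the episode below 0.03 m and angle between each of tumbler, mug's own z axis and vertical below 0.2 rad); the robot touches nothing.
It fails at once if the start knob is turned while the lid is not bolted (value of joint start_knob above 0.5 rad and (value of joint bolt_handle below 0.9 rad or value of joint bolt below 0.03 m or value of joint lid above 0.06 rad)).
It fails at once if the tumbler or the mug is shifted or tipped (distance of any of tumbler, mug from where it was at the start of the episode above 0.03 m or angle between any of tumbler, mug's own z axis and vertical above 0.35 rad).
It also fails if it takes over 56 s, if anything falls off the work surface, if the arm or the gripper's body presses on something with over 40 N, if the wrist force passes 120 N, or if a joint passes its speed limit or range.

## Working session

There is one attempt and no reset: what is moved stays moved. The work goes in short steps, Python scripts to look and compute and a tool call to move; the robot and the scene stay as the last step left them, time stands still between calls to the robot, and variables do not carry over. Pictures are saved under pics/ and viewed, at most 10 in all, crops included, and the job is handed in when it is done.

Besides the shell and the picture viewer there is one more tool, called after "Request:" as a command line: name --argument value ..., lists and objects as JSON in quotes. jog_arm: Moves the arm, as the interface text tells. Scaled input: -1 to 1 covers 0.025 m each way for a shift and 4 degrees each way for a turn. Its arguments: {"type":"object","properties":{"dr":{"type":"array","items":{"type":"array","items":{"type":"number"}}},"translation":{"type":"array","items":{"type":"array","items":{"type":"number"}}},"jaw":{"type":"array","items":{"type":"number"}},"squeeze":{"type":"number"}},"required":["dr","translation","jaw"]}

```bash
mkdir -p pics
cat > h.py <<'E'
import numpy as np, cv2
from workcell import manip, optics
def save(n,f):
    c=optics.camera(n); cv2.imwrite(f,c["color"][:,:,::-1]); np.savez(f[:-4]+'.npz',**{k:np.array(c[k]) for k in ("color","mtx","k1","R","t")}); return c
def load(f): return dict(np.load(f))
def ray(c,u,v):
    K=c["mtx"]; k=float(c["k1"]); d=np.array([K[0,0]and(u-K[0,2])/K[0,0],(v-K[1,2])/K[1,1]]); s=d.copy()
    for _ in range(30): s=d/(1+k*(s@s))
    w=c["R"].T@np.array([s[0],s[1],1.]); o=-c["R"].T@c["t"]; return o,w/np.linalg.norm(w)
def plane(c,u,v,z):
    o,w=ray(c,u,v); return o+w*(z-o[2])/w[2]
def proj(c,X):
    p=c["R"]@np.array(X)+c["t"]; s=p[:2]/p[2]; s=s*(1+float(c["k1"])*(s@s)); K=c["mtx"]; return np.array([K[0,0]*s[0]+K[0,2],K[1,1]*s[1]+K[1,2]])
def tri(c1,p1,c2,p2):
    o1,w1=ray(c1,*p1);o2,w2=ray(c2,*p2); A=np.c_[w1,-w2]; s=np.linalg.lstsq(A,o2-o1,rcond=None)[0]
    a=o1+s[0]*w1;b=o2+s[1]*w2; return (a+b)/2,np.linalg.norm(a-b)
E
python3 - <<'E'
from h import *
for n in("top","side"):
    c=save(n,f"pics/{n}0.png"); print(n,-c["R"].T@c["t"],c["R"][2],c["mtx"][0,0])
o=manip.get_obs(); print(o["clock"],o["position"],o["ee_rot"],o["ft_force"])
E
```

```text
top [ 0.46171732 -0.00300369  0.96176454] [ 0.10586967 -0.01741202 -0.99422756] 404.98473855634495
side [0.52794902 0.73659826 0.55672871] [ 0.01336382 -0.8458085  -0.53331922] 432.7853296417531
0.1 [ 0.20644138 -0.58958617  0.23062376] [ 9.85851214e-01  1.67621628e-01 -1.35335653e-04 -5.95834866e-04] [-1.03018611 -0.53176679 -0.6526806 ]
```

View pics/top0.png

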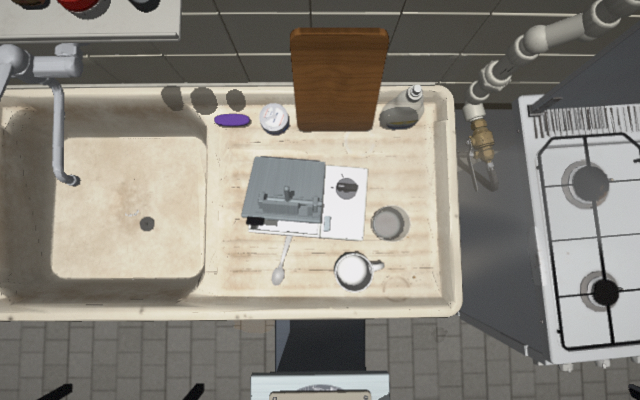

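View pics/side0.png

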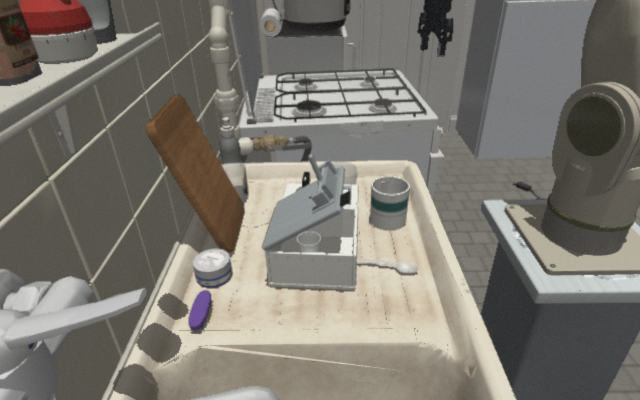

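The top view shows the steriliser at columns 243–367 and rows 155–240, the knob near (346,187), the tumbler at (390,223) and the mug at (353,270). In the side view the lid is ajar at columns 265–350. I'll view enlarged crops for accurate corners.

Run:
```python
from h import *
a=cv2.imread("pics/top0.png")[145:295,235:415]; a=cv2.resize(a,(720,600),interpolation=cv2.INTER_CUBIC); cv2.imwrite("pics/topc.png",a)
a=cv2.imread("pics/side0.png")[150:300,250:420]; a=cv2.resize(a,(680,600),interpolation=cv2.INTER_CUBIC); cv2.imwrite("pics/sidec.png",a)
```

```text
(no output)
```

View pics/topc.png

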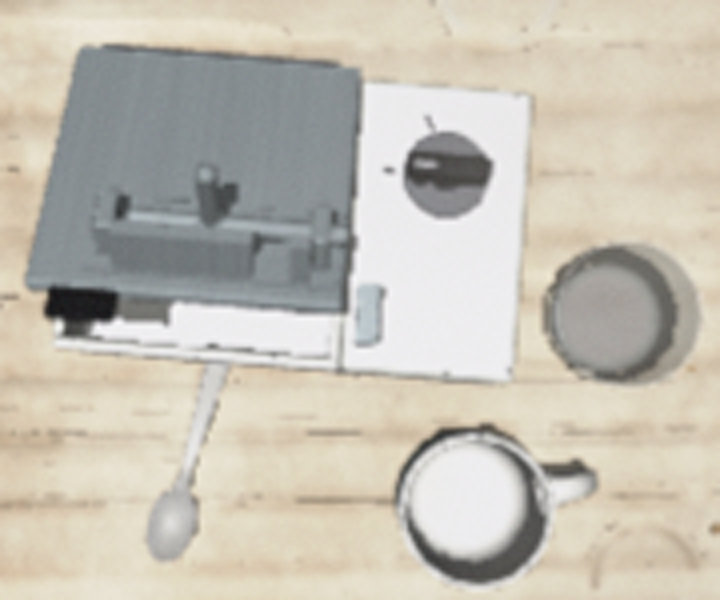

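View pics/sidec.png

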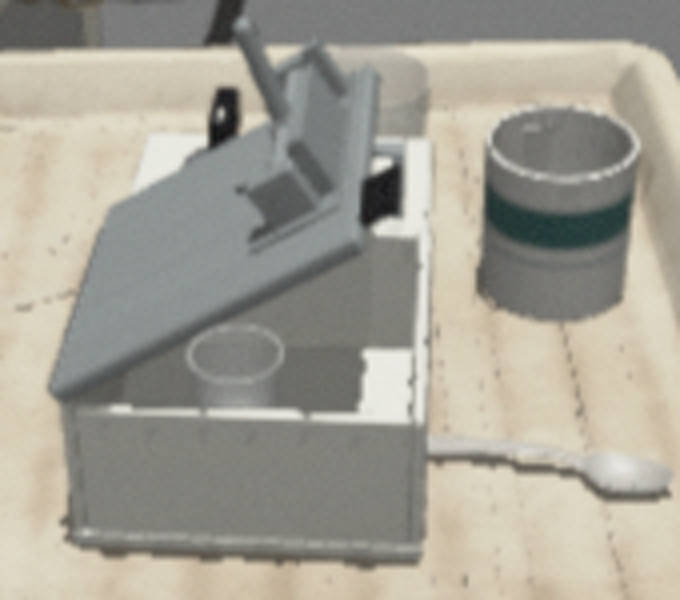

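Crop of the top view: deck back-right corner (532,95), front-right (511,381), front-left tub corner (55,345), knob (448,174), tab (82,302), handle tip (205,170), keeper (370,315). Crop of the side view: handle tip (242,25), tab (382,195), front-left tub corner (425,425).

```bash
cat > g.py <<'E'
from h import *
T=load("pics/top0.npz");S=load("pics/side0.npz")
t=lambda u,v:((u+.5)/4-.5+235,(v+.5)/4-.5+145)
s=lambda u,v:((u+.5)/4-.5+250,(v+.5)/4-.5+150)
E
python3 - <<'E'
from g import *
P=lambda u,v,z:plane(T,*t(u,v),z)
br,fr,fl=P(532,95,.085),P(511,381,.085),P(55,343,.085)
print(br,fr,fl,"depth",np.linalg.norm(br-fr),"w",np.linalg.norm(fr-fl))
for v in (br-fr,): print("yaw side",np.degrees(np.arctan2(v[1],v[0])))
v=fl-fr;print("yaw front",np.degrees(np.arctan2(-v[0],v[1])))
print("side fl",plane(S,*s(422,424),.085),"side bl",plane(S,*s(68,402),.085))
print("knob top",P(450,170,.127),"knob disc",P(447,175,.097))
print("keeper top",P(370,315,.125))
print("mug rim",P(475,507,.094),"tumb rim",P(628,313,.092), "tumb base",P(610,313,.0))
print("tab",tri(T,t(82,302),S,s(382,193)))
print("handle tip",tri(T,t(205,170),S,s(242,22)))
E
```

```text
[ 0.61362551 -0.11015919  0.085     ] [ 0.45754539 -0.09574057  0.085     ] [0.4800094  0.14971273 0.085     ] depth 0.15674469064175692 w 0.24647911819901186
yaw side -5.277980161848195
yaw front -5.229171340572654
side fl [0.47949232 0.15339462 0.085     ] side bl [0.63395306 0.13409886 0.085     ]
knob top [ 0.56709811 -0.0615042   0.127     ] knob disc [ 0.56818345 -0.06195041  0.097     ]
keeper top [ 0.49226274 -0.01925645  0.125     ]
mug rim [ 0.39141283 -0.0745244   0.094     ] tumb rim [ 0.49334543 -0.15874366  0.092     ] tumb base [ 0.49678649 -0.16446535  0.        ]
tab (array([0.49673184, 0.12022126, 0.18141939]), np.float64(0.0016116780573575927))
handle tip (array([0.55433004, 0.05715141, 0.23083505]), np.float64(0.0008317700556066313))
```

Request:
jog_arm --dr '[[0, 0, 0.875], [0, 0, 0.875], [0, 0, 0.875], [0, 0, 0.875], [0, 0, 0.875], [0, 0, 0.875], [0, 0, 0.875]]' --translation '[[0, 0, -0.4], [0, 0, -0.4], [0, 0, -0.4], [0, 0, -0.4], [0, 0, -0.4], [0, 0, -0.4], [0, 0, -0.4]]' --jaw '[0, 0, 0, 0, 0, 0, 0]'

```text
clock: 0.8
position: [0.2065, -0.5897, 0.3013]
ee_rot: [0.999, -0.047, -0.0, -0.0]
ft_force: [0.7, -0.0, -0.5]
grip_width: -0.001
grasp_force: 0.0
```

Request:
jog_arm --dr '[[0, 0, 0], [0, 0, 0], [0, 0, 0], [0, 0, 0], [0, 0, 0], [0, 0, 0], [0, 0, 0], [0, 0, 0], [0, 0, 0], [0, 0, 0]]' --translation '[[0.6, -1, 0], [0.6, -1, 0], [0.6, -1, 0], [0.6, -1, 0], [0.6, -1, 0], [0.6, -1, 0], [0.6, -1, 0], [0.6, -1, 0], [0.6, -1, 0], [0.6, -1, 0]]' --jaw '[0, 0, 0, 0, 0, 0, 0, 0, 0, 0]'

```text
clock: 1.8
position: [0.3791, -0.3534, 0.301]
ee_rot: [0.999, -0.045, -0.0, -0.0]
ft_force: [0.9, 0.0, 0.2]
grip_width: 0.0
grasp_force: 0.0
```

Request:
jog_arm --dr '[[0, 0, 0], [0, 0, 0], [0, 0, 0], [0, 0, 0], [0, 0, 0], [0, 0, 0], [0, 0, 0], [0, 0, 0], [0, 0, 0], [0, 0, 0]]' --translation '[[0.3, -1, 0], [0.3, -1, 0], [0.3, -1, 0], [0.3, -1, 0], [0.3, -1, 0], [0.3, -1, 0], [0.3, -1, 0], [0.3, -1, 0], [0.3, -1, 0], [0.3, -1, 0]]' --jaw '[0, 0, 0, 0, 0, 0, 0, 0, 0, 0]'

```text
clock: 2.8
position: [0.4761, -0.1113, 0.3011]
ee_rot: [0.999, -0.045, -0.0, 0.0]
ft_force: [0.6, -0.2, 0.3]
grip_width: -0.004
grasp_force: 0.0
```

```bash
cat >> h.py <<'E'
from scipy.spatial.transform import Rotation as Ro
C=np.array([.546,.020]);YAW=np.radians(-5.25)
def go(x,y,z,yaw_off=0):
    "jog units (25 mm / 4 deg) from the measured pose to local x,y,z with tool down"
    o=manip.get_obs();R=Ro.from_quat(o["ee_rot"]);p=np.array(o["position"])
    w=np.r_[C+Ro.from_euler('z',YAW).as_matrix()[:2,:2]@[x,y],z]
    Rt=Ro.from_euler('z',YAW+np.radians(yaw_off))*Ro.from_euler('x',np.pi)
    l=Ro.from_euler('z',-YAW).apply(np.r_[p[:2]-C,p[2]])
    print("clk",round(o["clock"],2),"local",l.round(4),"shift",(R.inv().apply(w-p)/.025).round(2),"turn",np.degrees((R.inv()*Rt).as_rotvec()).round(2)/4,"F",np.round(o["ft_force"],1),"jaw",round(o["grip_width"],3),"grip",np.round(o["grasp_force"],1),"q7",np.round(o["joint_pos"],2))
E
python3 -c "
from h import *
go(-.060,.098,.28)"
```

```text
clk 2.8 local [-0.0576 -0.1372  0.3011] shift [-0.09 -9.41  0.84] turn [0.    0.005 0.01 ] F [ 0.6 -0.2  0.3] jaw -0.004 grip 0.0 q7 [ 0.6   0.03 -0.47  1.67  0.01  1.44 -1.53]
```

Request:
jog_arm --dr '[[0, 0, 0], [0, 0, 0], [0, 0, 0], [0, 0, 0], [0, 0, 0], [0, 0, 0], [0, 0, 0], [0, 0, 0], [0, 0, 0], [0, 0, 0]]' --translation '[[0, -0.94, 0], [0, -0.94, 0], [0, -0.94, 0], [0, -0.94, 0], [0, -0.94, 0], [0, -0.94, 0], [0, -0.94, 0], [0, -0.94, 0], [0, -0.94, 0.8], [0, -0.94, 1]]' --jaw '[0, 0, 0, 0, 0, 0, 0, 0, 0, 0]'

```text
clock: 3.8
position: [0.4977, 0.1227, 0.2564]
ee_rot: [0.999, -0.045, 0.001, -0.0]
ft_force: [0.1, -0.9, -0.6]
grip_width: -0.002
grasp_force: 0.0
```

```bash
python3 -c "
from h import *
go(-.062,.098,.20)
save('side','pics/side1.png')
a=cv2.imread('pics/side1.png')[100:300,230:430]; cv2.imwrite('pics/side1c.png',cv2.resize(a,(600,600)))"
```

```text
clk 3.8 local [-0.0575  0.0979  0.2564] shift [-0.18 -0.    2.25] turn [-0.0025 -0.0275  0.01  ] F [ 0.1 -0.9 -0.6] jaw -0.002 grip 0.0 q7 [ 0.32  0.12 -0.7   1.69  0.08  1.36 -2.05]
```

View pics/side1c.png

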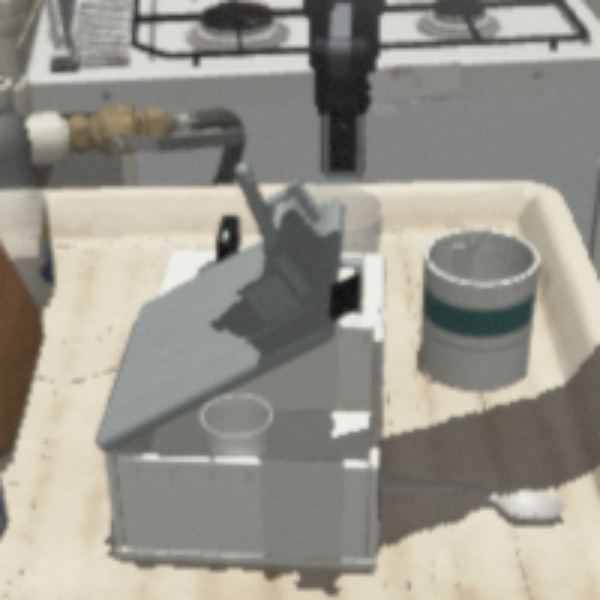

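The side picture shows the shut fingertips at crop (342,175), directly above the tab at (347,290). I'll press down along the tab's arc.

Request:
jog_arm --dr '[[0, 0, 0], [0, 0, 0], [0, 0, 0], [0, 0, 0], [0, 0, 0], [0, 0, 0], [0, 0, 0], [0, 0, 0], [0, 0, 0], [0, 0, 0]]' --translation '[[0, 0, 0.8], [0, 0, 0.8], [-0.1, 0, 0.8], [-0.16, 0, 0.4], [-0.16, 0, 0.4], [-0.16, 0, 0.4], [-0.14, 0, 0.4], [-0.12, 0, 0.4], [-0.1, 0, 0.4], [-0.1, 0, 0.4]]' --jaw '[0, 0, 0, 0, 0, 0, 0, 0, 0, 0]'

```text
clock: 4.85
position: [0.4714, 0.124, 0.1256]
ee_rot: [0.999, -0.045, 0.0, 0.0]
ft_force: [0.1, 0.8, 0.5]
grip_width: -0.003
grasp_force: 0.4
```

Request:
jog_arm --dr '[[0, 0, 0], [0, 0, 0], [0, 0, 0], [0, 0, 0], [0, 0, 0]]' --translation '[[-0.05, 0, 0.4], [-0.04, 0, 0.4], [0, 0, 0.3], [0, 0, 0.2], [0, 0, 0]]' --jaw '[0, 0, 0, 0, 0]'

```text
clock: 5.35
position: [0.4691, 0.1243, 0.0945]
ee_rot: [0.999, -0.045, -0.0, 0.0]
ft_force: [-8.9, -2.5, 15.3]
grip_width: -0.002
grasp_force: 7.6
```

```bash
python3 -c "
from h import *
go(-.089,.098,.092)"
```

```text
clk 5.35 local [-0.0861  0.0968  0.0945] shift [-0.12 -0.05  0.1 ] turn [0.0125 0.0075 0.0125] F [-8.9 -2.5 15.3] jaw -0.002 grip 7.6 q7 [ 0.29  0.23 -0.7   1.95  0.17  1.03 -2.15]
```

Request:
jog_arm --dr '[[0, 0, 0], [0, 0, 0], [0, 0, 0], [0, 0, 0], [0, 0, 0], [0, 0, 0]]' --translation '[[0, 0, -0.8], [0, 0, -1], [0, 0, -1], [0, 0, -1], [0, 0, -1], [0, 0, 0]]' --jaw '[0, 0, 0, 0, 0.3, 0.35]'

```text
clock: 5.95
position: [0.471, 0.1248, 0.2169]
ee_rot: [0.999, -0.045, 0.003, -0.0]
ft_force: [-0.0, 0.1, -0.1]
grip_width: 0.332
grasp_force: 0.0
```

```bash
python3 -c "
from h import *
go(-.059,.038,.20)
S=save('side','pics/side2.png');T=save('top','pics/top2.png')
a=S['color'][130:280,250:400]; b=T['color'][160:260,235:375]
a=cv2.resize(a,(400,400));b=cv2.resize(b,(400,286))
im=np.zeros((400,800,3),np.uint8);im[:,:400]=a;im[:286,400:]=b
cv2.imwrite('pics/c2.png',im[:,:,::-1])"
```

```text
clk 5.95 local [-0.0843  0.0974  0.2169] shift [1.01 2.38 0.68] turn [-0.015  -0.0775  0.01  ] F [-0.   0.1 -0.1] jaw 0.332 grip 0.0 q7 [ 0.33  0.08 -0.71  1.81  0.06  1.27 -2.06]
```

View pics/c2.png

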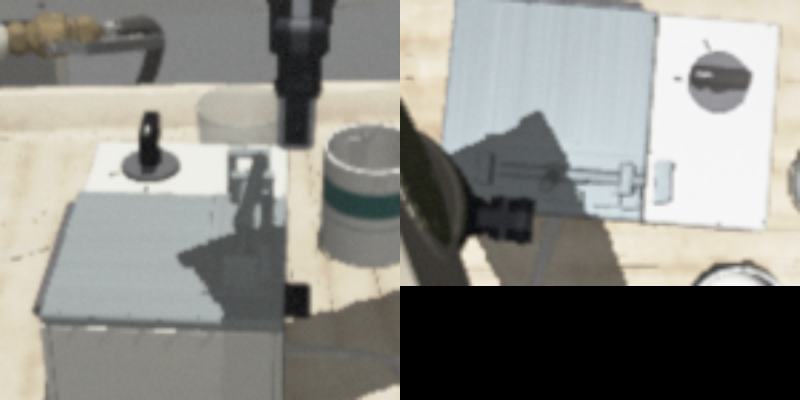

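The lid looks flush and shut. The handle runs in the side crop from (245,225) up to its tip at (265,155), and lies near (550,178) in the top crop. I'll check its angle by casting the rays onto its own plane.

```bash
python3 -c "
from h import *
S=load('pics/side2.npz');T=load('pics/top2.npz')
R=Ro.from_euler('z',-YAW)
f=lambda p:R.apply(p-np.r_[C,0])
k=400/150
for u,v in((265,155),(245,225)):
  o,w=ray(S,250+u/k,130+v/k);o=f(o);w=R.apply(w)
  for y in(.036,.04): print(o+w*(y-o[1])/w[1])
k=400/140
for u,v,z in((552,178,.168),(490,165,.118)): print(f(plane(T,235+(u-400)/k,160+v/k,z)))
for a in (0,.1,.19,.3): print(a,[ (proj(S,np.r_[C,0]+R.inv().apply([-.05-.057*np.sin(a),.038,.113+.057*np.cos(a)]))-[250,130])*400/150])
"
```

```text
[-0.06414254  0.036       0.1660949 ]
[-0.06425735  0.04        0.16840654]
[-0.05091029  0.036       0.1089624 ]
[-0.05110341  0.04        0.11161214]
[-0.05581877  0.03270254  0.168     ]
[-0.04854744  0.08249729  0.118     ]
0 [array([243.90403045, 150.87656902])]
0.1 [array([252.36863107, 151.47451281])]
0.19 [array([259.91558006, 152.63717157])]
0.3 [array([268.94496475, 154.84579592])]
```

Request:
jog_arm --dr '[[0, -0.08, 0], [0, 0, 0], [0, 0, 0], [0, 0, 0], [0, 0, 0], [0, 0, 0], [0, 0, 0], [0, 0, 0], [0, 0, 0], [0, 0, 0]]' --translation '[[0.35, 0.8, 0], [0.3, 0.8, 0], [0.3, 0.82, 0], [0, 0, 0.6], [0, 0, 0.8], [0, 0, 0.8], [0, 0, 0.6], [0, 0, 0.24], [0, 0, 0], [0, 0, 0]]' --jaw '[0.35, 0.35, 0.35, 0.35, 0.35, 0.35, 0.35, 0.35, 0.35, 0.35]'

```text
clock: 7.05
position: [0.4871, 0.062, 0.138]
ee_rot: [0.999, -0.045, -0.003, -0.0]
ft_force: [-0.2, 0.1, 0.2]
grip_width: 0.346
grasp_force: 0.0
```

Request:
jog_arm --dr '[[0, 0, 0], [0, 0, 0], [0, 0, 0], [0, 0, 0], [0, 0, 0]]' --translation '[[0, 0, 0], [0, 0, 0], [0, 0, 0], [0, 0, 0], [0, 0, 0]]' --jaw '[0, 0, 0, 0, 0]' --squeeze 20

```text
clock: 7.55
position: [0.4873, 0.062, 0.1383]
ee_rot: [0.999, -0.045, -0.002, -0.0]
ft_force: [-0.2, 0.5, 6.3]
grip_width: 0.11
grasp_force: 20.8
```

```bash
python3 -c "
from h import *
go(-.0605,.003,.141)"
```

```text
clk 7.55 local [-0.0623  0.0364  0.1383] shift [ 0.07  1.34 -0.11] turn [-0.      0.0625  0.0125] F [-0.2  0.5  6.3] jaw 0.11 grip 20.8 q7 [ 0.39  0.17 -0.65  1.89  0.12  1.12 -1.97]
```

The fingers hold the 10 mm handle (opening 0.11). Next I'll slide it to the right.

Request:
jog_arm --dr '[[0, 0, 0], [0, 0, 0], [0, 0, 0], [0, 0, 0], [0, 0, 0], [0, 0, 0], [0, 0, 0]]' --translation '[[0, 0.25, 0], [0, 0.25, 0], [0, 0.25, 0], [0, 0.25, 0], [0, 0.2, 0], [0, 0.1, 0], [0, 0, 0]]' --jaw '[0, 0, 0, 0, 0, 0, 0]'

```text
clock: 8.25
position: [0.4846, 0.0315, 0.1383]
ee_rot: [0.999, -0.045, -0.002, -0.002]
ft_force: [0.3, 8.5, 5.7]
grip_width: 0.106
grasp_force: 20.9
```

```bash
python3 -c "
from h import *
go(-.0605,.003,.141)"
```

```text
clk 8.25 local [-0.0622  0.0059  0.1383] shift [ 0.07  0.11 -0.11] turn [-0.045   0.055   0.0325] F [0.3 8.5 5.7] jaw 0.106 grip 20.9 q7 [ 0.44  0.16 -0.63  1.91  0.1   1.11 -1.9 ]
```

Request:
jog_arm --dr '[[0, 0, 0], [0, 0, 0], [0, 0, 0], [0, 0, 0], [0, 0, 0], [0, 0, 0], [0, 0, 0], [0, 0, 0], [0, 0, 0], [0, 0, 0]]' --translation '[[-0.16, -0.08, 0.05], [-0.15, -0.04, 0.07], [-0.2, 0, 0.11], [-0.18, 0, 0.14], [-0.14, 0, 0.13], [-0.12, 0, 0.13], [-0.11, 0, 0.15], [-0.09, 0, 0.16], [-0.07, 0, 0.14], [-0.04, 0, 0.14]]' --jaw '[0, 0, 0, 0, 0, 0, 0, 0, 0, 0]'

```text
clock: 9.25
position: [0.4522, 0.0352, 0.107]
ee_rot: [0.999, -0.045, -0.003, 0.0]
ft_force: [-3.0, 0.8, 4.0]
grip_width: 0.103
grasp_force: 19.7
```

```bash
python3 -c "
from h import *
go(-.0937,.006,.1085)"
```

```text
clk 9.25 local [-0.0948  0.0065  0.107 ] shift [ 0.04  0.02 -0.06] turn [0.005 0.09  0.01 ] F [-3.   0.8  4. ] jaw 0.103 grip 19.7 q7 [ 0.44  0.13 -0.64  2.01  0.09  1.04 -1.91]
```

Request:
jog_arm --dr '[[0, 0, 0], [0, 0, 0], [0, 0, 0], [0, 0, 0], [0, 0, 0], [0, 0, 0], [0, 0, 0], [0, 0, 0]]' --translation '[[0, 0, 0], [0, 0, 0], [0, 0, 0], [0, 0, -0.5], [0, 0, -1], [0, 0, -1], [0, 0, -1], [0, 0, -0.7]]' --jaw '[0.3, 0.3, 0.3, 0.3, 0.3, 0.3, 0.3, 0.3]'

```text
clock: 10.05
position: [0.4538, 0.0356, 0.2151]
ee_rot: [0.999, -0.045, -0.002, -0.0]
ft_force: [-0.6, -0.6, 0.1]
grip_width: 0.296
grasp_force: 0.0
```

```bash
python3 -c "
from h import *
go(.03,-.08,.20,90)
S=save('side','pics/side3.png');T=save('top','pics/top3.png')
a=S['color'][130:280,250:400]; b=T['color'][160:260,235:375]
a=cv2.resize(a,(400,400));b=cv2.resize(b,(400,286))
im=np.zeros((400,800,3),np.uint8);im[:,:400]=a;im[:286,400:]=b
cv2.imwrite('pics/c3.png',im[:,:,::-1])"
```

```text
clk 10.05 local [-0.0932  0.0071  0.2151] shift [4.93 3.49 0.59] turn [ -0.035    0.035  -22.4825] F [-0.6 -0.6  0.1] jaw 0.296 grip 0.0 q7 [ 0.47  0.   -0.64  1.88 -0.    1.27 -1.83]
```

View pics/c3.png

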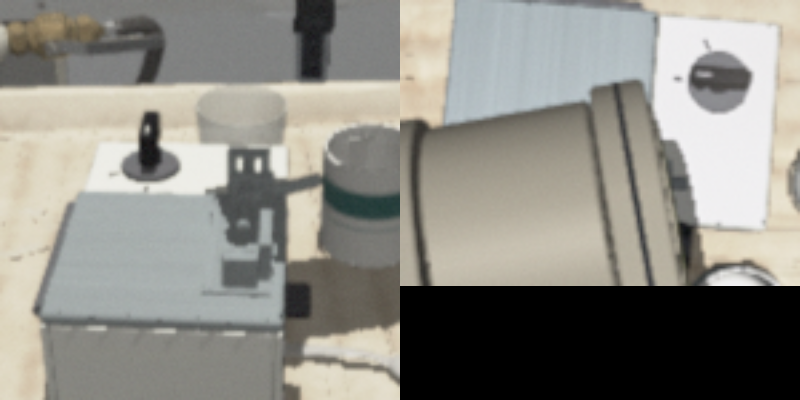

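The handle is down: the bar runs from (270,190) to (320,183) in the side crop, and the rod is in the keeper. The knob is still at rest at top crop (720,78), so I'll move over it with a clockwise quarter turn.

Request:
jog_arm --dr '[[0, 0, 0], [0, 0, 0], [0, 0, 0], [0, 0, 0], [0, 0, 0], [0, 0, 1], [0, 0, 1], [0, 0, 1], [0, 0, 1], [0, 0, 1]]' --translation '[[0.98, 0.7, 0], [0.98, 0.7, 0], [0.98, 0.7, 0], [0.98, 0.7, 0], [0.98, 0.7, 0], [0, 0, 0], [0, 0, 0], [0, 0, 0], [0, 0, 0], [0, 0, 0]]' --jaw '[0.5, 0.5, 0.5, 0.5, 0.5, 0.5, 0.5, 0.5, 0.5, 0.5]'

```text
clock: 11.15
position: [0.5671, -0.0629, 0.2114]
ee_rot: [0.976, -0.219, -0.003, 0.0]
ft_force: [-0.4, -0.0, -0.3]
grip_width: 0.499
grasp_force: 0.0
```

Request:
jog_arm --dr '[[0, 0, 1], [0, 0, 1], [0, 0, 1], [0, 0, 1], [0, 0, 1], [0, 0, 1], [0, 0, 1], [0, 0, 1], [0, 0, 1], [0, 0, 1]]' --translation '[[0, 0, 0], [0, 0, 0], [0, 0, 0], [0, 0, 0], [0, 0, 0], [0, 0, 0], [0, 0, 0], [0, 0, 0], [0, 0, 0], [0, 0, 0]]' --jaw '[0.5, 0.5, 0.5, 0.5, 0.5, 0.5, 0.5, 0.5, 0.5, 0.5]'

```text
clock: 12.15
position: [0.5661, -0.0637, 0.2076]
ee_rot: [0.861, -0.509, -0.006, 0.004]
ft_force: [0.2, -0.1, -0.6]
grip_width: 0.502
grasp_force: 0.0
```

Request:
jog_arm --dr '[[0, 0, 1], [0, 0, 1], [0, 0, 1], [0, 0, 1], [0, 0, 1], [0, 0, 1], [0, 0, 1], [0, 0, 0.5], [0, 0, 0]]' --translation '[[0, 0, 0], [0, 0, 0], [0, 0, 0], [0, 0, 0], [0, 0, 0], [0, 0, 0], [0, 0, 0], [0, 0, 0], [0, 0, 0]]' --jaw '[0.5, 0.5, 0.5, 0.5, 0.5, 0.5, 0.5, 0.5, 0.5]'

```text
clock: 13.05
position: [0.565, -0.0637, 0.2006]
ee_rot: [0.738, -0.675, -0.011, 0.011]
ft_force: [1.1, 0.2, 0.1]
grip_width: 0.5
grasp_force: 0.0
```

```bash
python3 -c "
from h import *
go(.0285,-.08,.104,-90)"
```

```text
clk 13.05 local [ 0.0265 -0.0816  0.2006] shift [-0.04 -0.2   3.86] turn [ 0.4275 -0.0175  2.5975] F [1.1 0.2 0.1] jaw 0.5 grip 0.0 q7 [-0.92  0.53  1.29  1.68 -0.51  1.37 -2.59]
```

Joint 7 ran into its limit that way, so I'll take the grasp a half turn round instead and go counter-clockwise.

Request:
jog_arm --dr '[[0, 0, -1], [0, 0, -1], [0, 0, -1], [0, 0, -1], [0, 0, -1], [0, 0, -1], [0, 0, -1], [0, 0, -1], [0, 0, -1], [0, 0, -1]]' --translation '[[0, 0, -0.1], [0, 0, 0], [0, 0, 0], [0, 0, 0], [0, 0, 0], [0, 0, 0], [0, 0, 0], [0, 0, 0], [0, 0, 0], [0, 0, 0]]' --jaw '[0.5, 0.5, 0.5, 0.5, 0.5, 0.5, 0.5, 0.5, 0.5, 0.5]'

```text
clock: 14.05
position: [0.565, -0.0644, 0.2038]
ee_rot: [0.925, -0.38, -0.013, 0.005]
ft_force: [0.5, -0.6, -0.7]
grip_width: 0.5
grasp_force: 0.0
```

```bash
python3 -c "
from h import *
go(.0285,-.08,.104,0)"
```

```text
clk 14.05 local [ 0.0267 -0.0823  0.2038] shift [ 0.08 -0.19  3.99] turn [ 0.1575  0.3825 -9.8475] F [ 0.5 -0.6 -0.7] jaw 0.5 grip 0.0 q7 [-0.85  0.42  1.13  1.67 -0.38  1.33 -1.99]
```

Request:
jog_arm --dr '[[0.16, 0.38, -1], [0, 0, -1], [0, 0, -1], [0, 0, -1], [0, 0, -1], [0, 0, -1], [0, 0, -1], [0, 0, -1], [0, 0, -1], [0, 0, -1]]' --translation '[[0, 0, 0], [0, 0, 0], [0, 0, 0], [0, 0, 0], [0, 0, 0], [0, 0, 0], [0, 0, 0], [0, 0, 0], [0, 0, 0], [0, 0, 0]]' --jaw '[0.5, 0.5, 0.5, 0.5, 0.5, 0.5, 0.5, 0.5, 0.5, 0.5]'

```text
clock: 15.05
position: [0.5651, -0.0644, 0.2039]
ee_rot: [0.999, -0.04, -0.0, 0.004]
ft_force: [-0.6, 0.1, -0.0]
grip_width: 0.497
grasp_force: 0.0
```

Request:
jog_arm --dr '[[0, 0, -1], [0, 0, -1], [0, 0, -1], [0, 0, -1], [0, 0, -1], [0, 0, -1], [0, 0, -1], [0, 0, -1], [0, 0, -1], [0, 0, -1]]' --translation '[[0, 0, 0], [0, 0, 0], [0, 0, 0], [0, 0, 0], [0, 0, 0], [0, 0, 0], [0, 0, 0], [0, 0, 0], [0, 0, 0], [0, 0, 0]]' --jaw '[0.5, 0.5, 0.5, 0.5, 0.5, 0.5, 0.5, 0.5, 0.5, 0.5]'

```text
clock: 16.05
position: [0.5651, -0.0644, 0.2041]
ee_rot: [0.953, 0.304, -0.002, 0.004]
ft_force: [0.1, -0.6, -0.4]
grip_width: 0.494
grasp_force: 0.0
```

```bash
python3 -c "
from h import *
go(.0285,-.08,.104,90)"
```

```text
clk 16.05 local [ 0.0268 -0.0823  0.2041] shift [ 0.14 -0.05  4.  ] turn [  0.06     0.1175 -12.3475] F [ 0.1 -0.6 -0.4] jaw 0.494 grip 0.0 q7 [-0.69  0.29  0.86  1.69 -0.22  1.27 -0.74]
```

Request:
jog_arm --dr '[[0.06, 0.12, -1], [0, 0, -1], [0, 0, -1], [0, 0, -1], [0, 0, -1], [0, 0, -1], [0, 0, -1], [0, 0, -1], [0, 0, -1], [0, 0, -1]]' --translation '[[0, 0, 0], [0, 0, 0], [0, 0, 0], [0, 0, 0], [0, 0, 0], [0, 0, 0], [0, 0, 0], [0, 0, 0], [0, 0, 0], [0, 0, 0]]' --jaw '[0.5, 0.5, 0.5, 0.5, 0.5, 0.5, 0.5, 0.5, 0.5, 0.5]'

```text
clock: 17.05
position: [0.5651, -0.0644, 0.2042]
ee_rot: [0.791, 0.611, 0.001, 0.001]
ft_force: [0.3, 0.5, 0.7]
grip_width: 0.506
grasp_force: 0.0
```

Request:
jog_arm --dr '[[0, 0, -1], [0, 0, -1], [0, 0, -0.35], [0, 0, 0]]' --translation '[[0, 0, 0], [0, 0, 0], [0, 0, 0], [0, 0, 0]]' --jaw '[0.5, 0.5, 0.5, 0.5]'

```text
clock: 17.45
position: [0.5652, -0.0644, 0.204]
ee_rot: [0.74, 0.673, 0.001, 0.001]
ft_force: [-0.1, -0.6, 0.3]
grip_width: 0.501
grasp_force: 0.0
```

```bash
python3 -c "
from h import *
go(.0289,-.0797,.104,90)"
```

```text
clk 17.45 local [ 0.0268 -0.0823  0.204 ] shift [0.1  0.07 4.  ] turn [ 0.05    0.0025 -0.055 ] F [-0.1 -0.6  0.3] jaw 0.501 grip 0.0 q7 [-0.57  0.26  0.72  1.69 -0.18  1.26  0.09]
```

Request:
jog_arm --dr '[[0.05, 0, -0.05], [0, 0, 0], [0, 0, 0], [0, 0, 0], [0, 0, 0], [0, 0, 0], [0, 0, 0]]' --translation '[[0.1, 0.07, 0.5], [0, 0, 0.8], [0, 0, 0.8], [0, 0, 0.8], [0, 0, 0.7], [0, 0, 0.32], [0, 0, 0]]' --jaw '[0.5, 0.5, 0.5, 0.5, 0.5, 0.5, 0.5]'

```text
clock: 18.15
position: [0.5663, -0.0619, 0.1043]
ee_rot: [0.739, 0.674, -0.001, -0.001]
ft_force: [0.4, 0.2, 0.0]
grip_width: 0.496
grasp_force: 0.0
```

Request:
jog_arm --dr '[[0, 0, 0], [0, 0, 0], [0, 0, 0], [0, 0, 0], [0, 0, 0]]' --translation '[[0, 0, 0], [0, 0, 0], [0, 0, 0], [0, 0, 0], [0, 0, 0]]' --jaw '[0, 0, 0, 0, 0]' --squeeze 50

```text
clock: 18.65
position: [0.5687, -0.0622, 0.1069]
ee_rot: [0.739, 0.674, 0.001, 0.001]
ft_force: [5.8, -0.6, -2.1]
grip_width: 0.136
grasp_force: 54.5
```

```bash
python3 -c "
from h import *
go(.0289,-.0797,.105,90)"
```

```text
clk 18.65 local [ 0.0301 -0.0798  0.1069] shift [ 0.   -0.05  0.08] turn [ 0.045   0.0075 -0.0025] F [ 5.8 -0.6 -2.1] jaw 0.136 grip 54.5 q7 [-0.53  0.37  0.68  1.78 -0.26  1.08  0.15]
```

Request:
jog_arm --dr '[[0, 0, 0.6], [0, 0, 1], [0, 0, 1], [0, 0, 1], [0, 0, 1], [0, 0, 1], [0, 0, 1], [0, 0, 1], [0, 0, 1], [0, 0, 1]]' --translation '[[0, 0.08, 0], [0, 0, 0], [0, 0, 0], [0, 0, 0], [0, 0, 0], [0, 0, 0], [0, 0, 0], [0, 0, 0], [0, 0, 0], [0, 0, 0]]' --jaw '[0, 0, 0, 0, 0, 0, 0, 0, 0, 0]'

```text
clock: 19.65
position: [0.5681, -0.0617, 0.1068]
ee_rot: [0.92, 0.392, -0.001, -0.001]
ft_force: [-10.9, 1.8, 13.3]
grip_width: 0.138
grasp_force: 56.5
```

Request:
jog_arm --dr '[[0, 0, 1], [0, 0, 1], [0, 0, 1], [0, 0, 1], [0, 0, 1], [0, 0, 1], [0, 0, 1], [0, 0, 0.7], [0, 0, 0.4], [0, 0, 0]]' --translation '[[0, 0, 0], [0, 0, 0], [0, 0, 0], [0, 0, 0], [0, 0, 0], [0, 0, 0], [0, 0, 0], [0, 0, 0], [0, 0, 0], [0, 0, 0]]' --jaw '[0, 0, 0, 0, 0, 0, 0, 0, 0, 0]'

```text
clock: 20.65
position: [0.5678, -0.061, 0.1068]
ee_rot: [0.993, 0.122, -0.002, -0.001]
ft_force: [-13.7, 4.9, 17.4]
grip_width: 0.139
grasp_force: 57.5
```

```bash
python3 -c "
from h import *
go(.0289,-.0797,.105,90-68.75)
o=manip.get_obs();print(o['torque'])
T=save('top','pics/top4.png');S=save('side','pics/side4.png')
a=S['color'][130:280,250:400]; b=T['color'][140:240,255:395]
a=cv2.resize(a,(400,400));b=cv2.resize(b,(400,286))
im=np.zeros((400,800,3),np.uint8);im[:,:400]=a;im[:286,400:]=b
cv2.imwrite('pics/c4.png',im[:,:,::-1])"
```

```text
clk 20.65 local [ 0.0291 -0.0786  0.1068] shift [-0.02  0.04  0.07] turn [-0.0475  0.0475 -0.5075] F [-13.7   4.9  17.4] jaw 0.139 grip 57.5 q7 [-0.72  0.46  0.94  1.79 -0.41  1.11 -0.97]
[1.17377034 2.99541799 0.64957136]
```

View pics/c4.png

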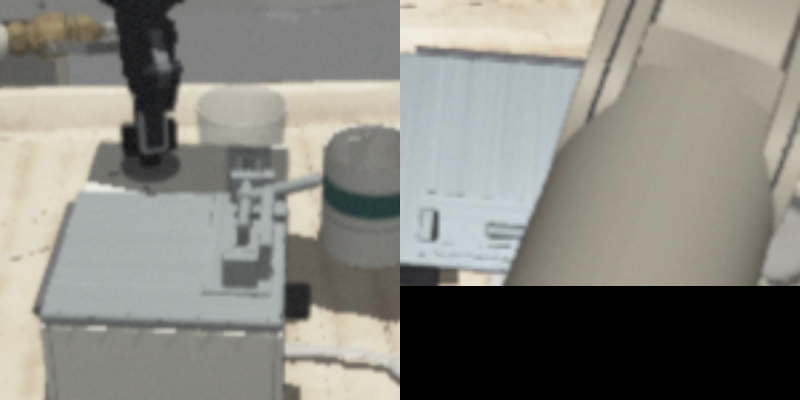

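The fingers grip the knob bar, the tool has turned about 71° and there is 0.65 N m on it, so the knob is against its stop. The handle is still down at side crop (245,188)–(320,180). I'll hold, then release and lift.

Request:
jog_arm --dr '[[0, 0, 0.3], [0, 0, 0], [0, 0, 0], [0, 0, 0], [0, 0, 0]]' --translation '[[0, 0, 0], [0, 0, 0], [0, 0, 0], [0, 0, 0], [0, 0, 0]]' --jaw '[0, 0, 0, 0, 0]'

```text
clock: 21.25
position: [0.5678, -0.061, 0.1068]
ee_rot: [0.994, 0.112, -0.002, -0.001]
ft_force: [-13.7, 3.7, 15.1]
grip_width: 0.135
grasp_force: 58.7
```

Request:
jog_arm --dr '[[0, 0, 0], [0, 0, 0], [0, 0, 0], [0, 0, 0], [0, 0, 0], [0, 0, 0], [0, 0, 0], [0, 0, 0], [0, 0, 0], [0, 0, 0]]' --translation '[[0, 0, 0], [0, 0, 0], [0, 0, 0], [0, 0, 0], [0, 0, -0.4], [0, 0, -1], [0, 0, -1], [0, 0, -1], [0, 0, -1], [0, 0, -1]]' --jaw '[0.8, 0.8, 0.8, 0.8, 0.8, 0.8, 0.8, 0.8, 0.8, 0.8]'

```text
clock: 22.25
position: [0.5693, -0.0624, 0.2426]
ee_rot: [0.994, 0.111, 0.0, 0.0]
ft_force: [0.4, 0.3, -1.2]
grip_width: 0.801
grasp_force: 0.0
```

Request:
jog_arm --dr '[[0, 0, 0], [0, 0, 0], [0, 0, 0], [0, 0, 0], [0, 0, 0], [0, 0, 0], [0, 0, 0]]' --translation '[[-0.5, 1, -0.6], [-0.5, 1, -0.6], [-0.5, 1, 0], [-0.5, 1, 0], [-0.5, 1, 0], [-0.5, 1, 0], [-0.5, 1, 0]]' --jaw '[0.8, 0.8, 0.8, 0.8, 0.8, 0.8, 0.8]'

```text
clock: 22.95
position: [0.5222, -0.2534, 0.2718]
ee_rot: [0.994, 0.111, 0.0, 0.0]
ft_force: [0.3, 0.7, 0.7]
grip_width: 0.801
grasp_force: 0.0
```

```bash
python3 -c "
from h import *
go(.0289,-.0797,.2,90-68.75)
T=save('top','pics/top5.png');S=save('side','pics/side5.png')
a=S['color'][130:280,250:400]; b=T['color'][140:300,235:435]
a=cv2.resize(a,(400,400));b=cv2.resize(b,(400,320))
im=np.zeros((400,800,3),np.uint8);im[:,:400]=a;im[:320,400:]=b
cv2.imwrite('pics/c5.png',im[:,:,::-1])"
```

```text
clk 22.95 local [ 0.0013 -0.2744  0.2718] shift [ 3.45 -7.07  2.87] turn [ 0.0125 -0.     -0.82  ] F [0.3 0.7 0.7] jaw 0.801 grip 0.0 q7 [-0.48  0.34  1.08  1.57 -0.3   1.42 -0.72]
```

View pics/c5.png

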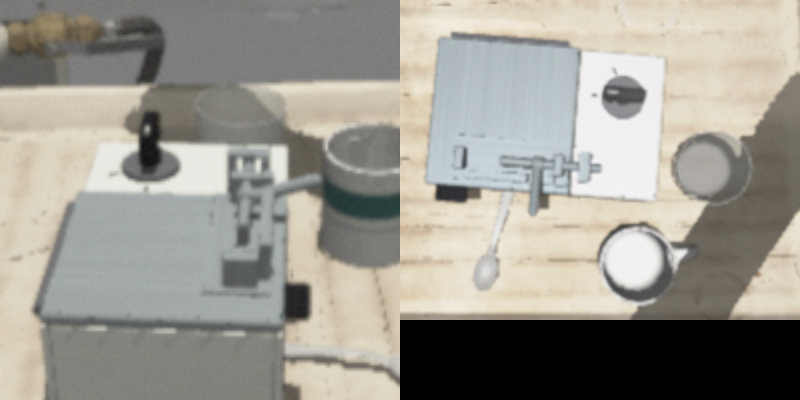

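The final picture shows the lid shut, the rod through the keeper at (585,168), and the handle down to the front at (537,210). The knob is back along y at (623,95), and the mug and tumbler are unmoved.

```bash
python3 -c "
from h import *
print(manip.hand_in())"
```

```text
the job is handed in; nothing more can be done
None
```

The job is handed in with no verdict returned: the last picture shows the lid shut and bolted with its handle down, the start knob (turned about 71° to its stop, held over half a second) back at rest, and the tumbler and mug unmoved.

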